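# Restock the gravity-feed tray

### The arm

A 6-joint arm with a two-finger parallel gripper is mounted at the origin on the work surface. World frame = base frame: x ahead of the robot, y to its left, z up, the work surface at z = 0. Lengths are in m, angles in rad, forces in N, time in s.
With the tool pointing down it reaches from about 0.35 to 0.85 m from the base axis. Payload 8.1 kg.
Tool frame: the origin (TCP) lies on the mounting face of the last link; the fingertips stand 186 mm ahead of it and the grasp point (between the pads) lies 167 mm ahead of it; z points along the fingers, y is the line along which they close (so a half turn about z gives the same grasp; the last joint's range is limited). The gripper opens to 93 mm and grips with 3 to 60 N. Pads are 15 mm wide; open, the fingers measure 128 mm over their backs; the gripper's body (75 mm by 188 mm) begins 65 mm behind the grasp point.
Start: joints at [-1.397, 0.13, 1.488, -0, 1.523, -0.085], TCP at [0.154, -0.58, 0.405] pointing down, gripper open.
Joint ranges: [-2.96, 2.96], [-0.89, 2.26], [0.02, 2.5], [-1.34, 4.48], [0, 2.73], [-2.66, 2.66]. Speed limits (rad/s): [2.39, 2.39, 2.79, 3.14, 3.14, 3.14].

### API

Orientations are given as a rotation vector (axis times angle).
In Python, from plant import * gives the robot as it stands. The module is installed in compiled form; this text tells all that it offers.
- The arm moves only by the tool arm_command, never from a script. Its argument "increments" is a list of rows, each a list of 6 numbers: the shift along the tool's x, y, z in units of 0.2 m (1.0 is 0.2 m), then the turn, a rotation vector about the tool's x, y, z in units of pi rad (1.0 is pi rad). A call has exactly 5 rows; each row is the pose to reach, as a shift and turn from the pose commanded when the call began, along the tool's axes at that moment, turning the shorter way round; what a row does not reach only later rows make up. A row lasts 1/8 s, in which the tool goes at most 62.5 mm and 10.7 degrees, less where a joint would pass 70% of its speed; a pose out of reach is approached as far as the arm can. A call with a number of a shift or a turn outside -1 to 1 is refused whole. A call with a gripper value outside its range is refused whole. "fingers" is the closure, from -1 (fully open) to 1 (shut), set as the call begins (left out, the last holds). The fingers move at their own pace and stop on an object; "force" is the grip in N (left out, the last holds). Time passes only in rows, so rows that repeat a pose let the fingers close, or fill a call up. It gives the time, the measured TCP pose, the force, the opening and the grip force at its end, in the units of the state.
- read_state(): the state, without advancing time (a new reading comes with each control period).
- read_camera(name): name is "side" or "top"; returns a dict with "image" (400x640x3 uint8, red, green, blue), "fx", "fy", "cx", "cy" (pixels), "T" (4x4, takes a point from camera to world coordinates). Camera axes: x right, y down, z forward; pixel columns grow to the right and rows downward; lengths in m; the calibration is good to about 2 mm. A picture is of the moment at which its call begins. There is no depth.
- close_job(): hands the job in; it is judged then, once.
The state is a dict: "t": time; "q": joint angles; "dq": joint speeds; "joint_torque": joint torques, N m; "tool_pos": TCP position; "orientation": TCP orientation; "force": force on the tool from outside, world axes, zero at the start; "wrist_torque": the same for the moment, N m; "opening": finger opening in m; "gripper_force": force on a finger pad.
Only numpy, scipy, OpenCV 4.12 (cv2) and the standard library are available. Lean on these libraries where they do the work, as an engineer would, in place of code of your own. Each camera call takes 0.05 s, during which the arm holds its last target. There are 200 camera calls.

### The job

Get the sloped three-lane tray ready for the class. The dough tub and the kit box that have stuck part-way down their lanes must be slid down, without lifting them off the deck, until each rests against the stop board at the low end; the kit box standing on the table is to be set down at the high end of the free lane, lid up, and then slid down its lane until it too rests against the stop board. Leave all the other things on the table where they are.

Things in the scene. Friction and masses are not known exactly. Their poses are not given: they have to be found in the camera images.
- tray: plywood gravity-feed tray, fixed: a flat deck 300 mm long, sloping 15 degrees, with three parallel lanes. Origin: mid-deck, on its upper surface, 74 mm above the table. x runs along the lanes, UPHILL; y across them; z square to the deck (so the frame leans 15 degrees). The grey lining grips: things on it do not slide by themselves and must be pushed all the way (1 to 3 N).
- lanes (a point): point on the deck in the middle lane's centre line, at mid-length (the tray's origin; axes as the tray's). The lanes are 78 mm wide and centred at y = -86, 0 and +86 mm. The two dividers between them are 8 mm thick and stand 18 mm above the deck; the outer walls, 8 mm thick, stand 30 mm above it. The high end, at x = +150 mm, is open, 113 mm above the table.
- stop (a point): foot of the stop board's inner face, in the middle lane: x = -150 mm in the tray's frame. The stop board closes the low end of all lanes and stands 28 mm above the deck, 35 mm above the table at its foot.
- label_rail (a point): middle of the aluminium label rail that crosses all lanes near the low end: x = -142 to -134 mm in the tray's frame, from 73 to 95 mm above the deck, on two posts outside the outer walls. Kit boxes and tubs pass below it.
- box_stuck: lidded kit box, grey with a white lid, a plain block 105 mm long (its x) x 62 mm wide (its y) x 50 mm tall (its z), about 0.3 kg, closed and rigid. Origin: centre of its underside. It lies lengthwise in one of the three lanes, lid up, stuck part-way down.
- tub_stuck: round purple dough tub with a blue-green lid, rigid, 72 mm in diameter (at the lid; treat it as a plain cylinder), 60 mm tall, about 0.25 kg. Origin: centre of its underside, z along its axis. It stands in another lane of the tray, stuck part-way down.
- box_table: lidded kit box, grey with a white lid, a plain block 105 mm long (its x) x 62 mm wide (its y) x 50 mm tall (its z), about 0.3 kg, closed and rigid. Origin: centre of its underside. It stands on the table, lid up, at one side of the tray. One lane of the tray is free for it.
- tub_spare: spare dough tub on the table, same shape as tub_stuck (72 mm across, 60 mm tall). Not to be moved. Origin: centre of its underside.
- stapler: black and grey desk stapler, 140 x 38 x 50 mm, beside the tray. Not to be moved. Origin: centre of its underside, x along its length.
- tape: black desk tape dispenser, 150 x 62 x 88 mm. Not to be moved. Origin: centre of its underside, x along its length.
- glue: white glue bottle with an orange cap, 54 mm across, 150 mm tall, standing. Not to be moved. Origin: centre of its underside.
- mug: blue ceramic mug, 82 mm across, 95 mm tall, its handle towards its own +y. Not to be moved. Origin: centre of its underside.
Things that resemble listed ones, but are neither listed nor needed, are in the scene too. What is shaped like the box_stuck but pink is not meant.

How it is judged:
On the way, in this order (a step that is already met when the one before it is completed fails the run):
1. the kit box from the table lies flat on the deck, lid up, with its middle in the upper half of the lane (z of box_table in the frame of tray between -0.005 and 0.005 m and y of box_table in the frame of tray between -0.12 and 0.12 m and angle between box_table's own z axis and vertical below 0.36 rad and x of box_table in the frame of tray between 0 and 0.15 m), for 0.2 s.
2. it slides down along the deck through the lower half of the lane (z of box_table in the frame of tray between -0.005 and 0.005 m and y of box_table in the frame of tray between -0.12 and 0.12 m and angle between box_table's own z axis and vertical below 0.36 rad and x of box_table in the frame of tray between -0.09 and -0.01 m), for 0.05 s.
At the end, for the whole second after the job is handed in: Both kit boxes and the dough tub lie at rest in the lanes of the tray, flat on the deck (within 5 mm) and lid up, each against the stop board at the low end: less than 5 mm farther from it than when touching squarely (z of box_stuck in the frame of tray between -0.005 and 0.005 m and y of box_stuck in the frame of tray between -0.12 and 0.12 m and angle between each of box_stuck, tub_stuck, box_table's own z axis and vertical below 0.36 rad and x of box_stuck in the frame of tray between -0.15 and -0.0925 m and linear speed of each of box_stuck, tub_stuck, box_table below 0.01 m/s and z of tub_stuck in the frame of tray between -0.005 and 0.005 m and y of tub_stuck in the frame of tray between -0.12 and 0.12 m and x of tub_stuck in the frame of tray between -0.15 and -0.109 m and z of box_table in the frame of tray between -0.005 and 0.005 m and y of box_table in the frame of tray between -0.12 and 0.12 m and x of box_table in the frame of tray between -0.15 and -0.0925 m).
It fails at once if the stuck tub or the stuck kit box is lifted more than 15 mm off the deck or tipped over (z of any of box_stuck, tub_stuck in the frame of tray above 0.015 m or angle between any of box_stuck, tub_stuck's own z axis and vertical above 0.7 rad).
It fails at once if another thing on the table is moved by more than 30 mm (distance of any of tub_spare, stapler, tape, glue, mug from where it was at the start of the episode above 0.03 m).
It also fails if it takes over 70 s, if anything falls off the work surface, if the arm or the gripper's body presses on something with over 40 N, if the wrist force passes 120 N, or if a joint passes its speed limit or range.

## Working session

There is one attempt and no reset: what is moved stays moved. The work goes in short steps, Python scripts to look and compute and a tool call to move; the robot and the scene stay as the last step left them, time stands still between calls to the robot, and variables do not carry over. Pictures are saved under pics/ and viewed, at most 10 in all, crops included, and the job is handed in when it is done.

Besides the shell and the picture viewer there is one more tool, called after "Emit:" as name(argument=value, ...) on one line, values as JSON. arm_command: Moves the arm, as the interface text tells. Shifts and turns lie within -1 to 1; 1 stands for 0.2 m of shift or pi rad of turn. Its arguments: {"type":"object","properties":{"increments":{"type":"array","items":{"type":"array","items":{"type":"number","minimum":-1,"maximum":1}}},"fingers":{"type":"number"},"force":{"type":"number"}},"required":["increments"]}

```bash
mkdir -p pics; python3 - <<'E'
from plant import *
import cv2,numpy as np
for n in("top","side"):
    c=read_camera(n);cv2.imwrite(f"pics/{n}0.png",c["image"][:,:,::-1]);print(n,c["fx"],c["fy"],c["cx"],c["cy"],np.round(c["T"],4).tolist())
s=read_state();print({k:np.round(v,3).tolist() for k,v in s.items()})
E
```

```text
top 483.30019982380156 483.30019982380156 315.8203074050187 197.8505290347632 [[0.0186, -0.9896, 0.1428, 0.2468], [-0.9998, -0.0181, 0.0053, -0.0376], [-0.0027, -0.1428, -0.9897, 1.7101], [0.0, 0.0, 0.0, 1.0]]
side 381.14011273038227 381.14011273038227 317.51715200530333 198.42950407249603 [[-0.9486, -0.1655, 0.2697, 0.1768], [-0.3159, 0.5463, -0.7757, 0.9254], [-0.019, -0.821, -0.5705, 0.7601], [0.0, 0.0, 0.0, 1.0]]
{'t': 0.1, 'q': [-1.397, 0.131, 1.489, 0.0, 1.523, -0.085], 'dq': [-0.0, -0.001, -0.002, 0.0, 0.001, -0.001], 'joint_torque': [0.001, -56.134, -49.31, 0.077, 0.029, -0.0], 'tool_pos': [0.154, -0.58, 0.404], 'orientation': [-3.114, -0.405, 0.0], 'force': [-0.437, -0.363, 0.841], 'wrist_torque': [-0.01, 0.013, -0.054], 'gripper_force': 0.0, 'opening': 0.093}
```

View pics/top0.png

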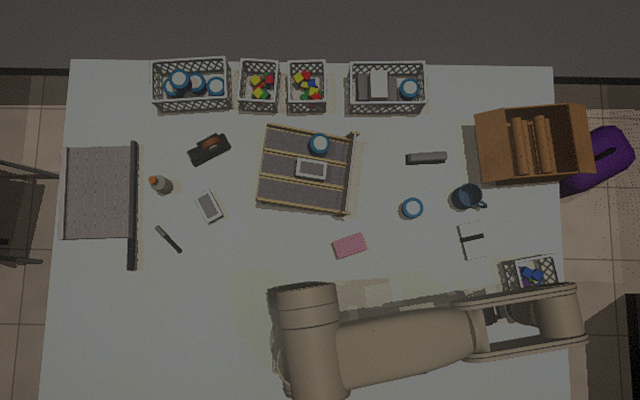

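View pics/side0.png

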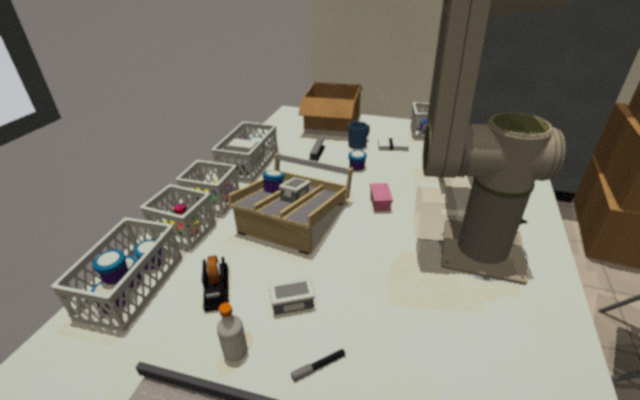

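```bash
python3 - <<'E'
import cv2,numpy as np
a=cv2.imread("pics/top0.png")[110:260,180:380];a=np.clip(a*1.9,0,255).astype('uint8')
cv2.imwrite("pics/c1.png",cv2.resize(a,None,fx=4,fy=4,interpolation=cv2.INTER_CUBIC))
a=cv2.imread("pics/side0.png")[150:320,200:400];a=np.clip(a*1.7,0,255).astype('uint8')
cv2.imwrite("pics/c2.png",cv2.resize(a,None,fx=3.5,fy=3.5,interpolation=cv2.INTER_CUBIC))
E
```

```text
(no output)
```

View pics/c1.png

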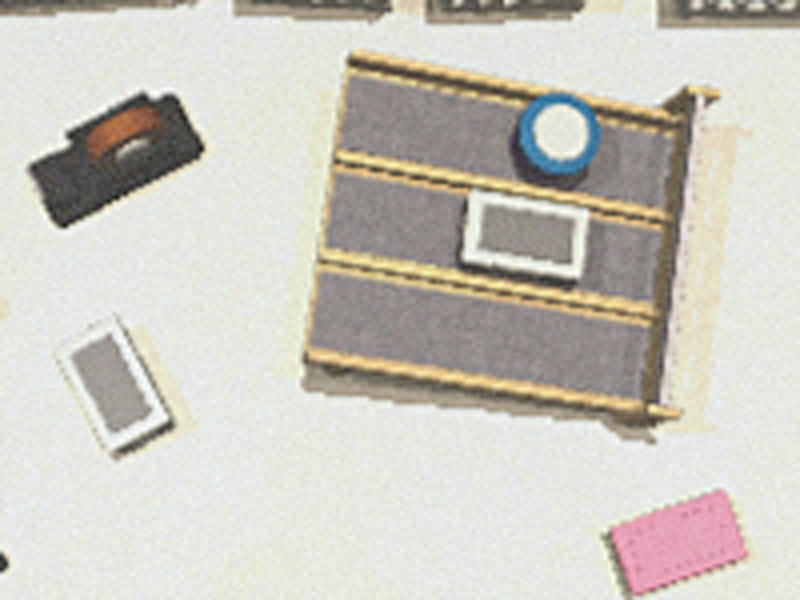

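View pics/c2.png

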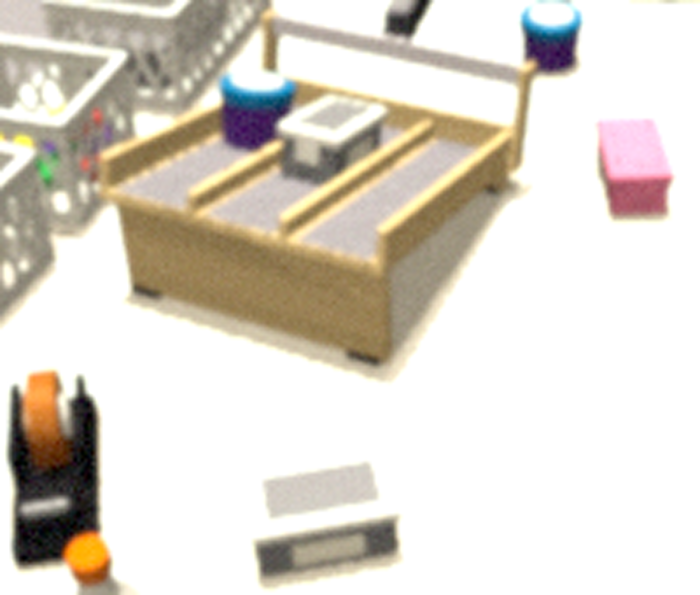

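```bash
cat > h.py <<'E'
import numpy as np,cv2
from scipy.spatial.transform import Rotation as R
from scipy.optimize import least_squares
def ray(c,u,v,z):
    T=np.array(c["T"]);d=T[:3,:3]@[(u-c["cx"])/c["fx"],(v-c["cy"])/c["fy"],1];return T[:3,3]+d*(z-T[2,3])/d[2]
def proj(c,p):
    T=np.array(c["T"]);q=T[:3,:3].T@(np.array(p)-T[:3,3]);return np.array([c["fx"]*q[0]/q[2]+c["cx"],c["fy"]*q[1]/q[2]+c["cy"]])
def tray(x0,y0,yaw):
    return R.from_euler('z',yaw)*R.from_euler('y',-np.radians(15)),np.array([x0,y0,.074])
def intray(c,u,v,zt,Rt,t):  # pixel -> tray coords on plane z=zt above the deck
    T=np.array(c["T"]);o=Rt.inv().apply(T[:3,3]-t);d=Rt.inv().apply(T[:3,:3]@[(u-c["cx"])/c["fx"],(v-c["cy"])/c["fy"],1]);return o+d*(zt-o[2])/d[2]
def move(s,pos,Rg):  # world target pose -> increments in units
    R0=R.from_rotvec(s["orientation"]);return np.round(np.r_[R0.inv().apply(pos-np.array(s["tool_pos"]))/.2,(R0.inv()*Rg).as_rotvec()/np.pi],3)
E
python3 - <<'E'
from plant import *
from h import *
c=read_camera("top")
px=lambda u,v:np.array([180+(u-1.5)/4,110+(v-1.5)/4])
P=[((150,43,18),(336,157)),((150,-43,18),(319,259)),((150,129,30),(350,61)),((150,-129,30),(306,355))]
L=[(43,(660,215)),(-43,(650,316))]
def f(p):
    Rt,t=tray(*p[:3]);r=[]
    W=lambda q:proj(c,Rt.apply(np.array(q)/1000)+t)
    for q,i in P:r+=list(W(q)-px(*i))
    for (y,i),x in zip(L,p[3:]):r+=list(W((x*1000,y,18))-px(*i))
    return r
# x axis ~ +y; lane +y side is -x(world)
s=least_squares(f,[.45,0,1.7,-.13,-.13]);print(s.x,np.round(s.fun,2))
Rt,t=tray(*s.x[:3])
np.save("tray.npy",s.x[:3])
im=c["image"];hsv=cv2.cvtColor(im,cv2.COLOR_RGB2HSV)
print('tub lid',[np.round(intray(c,*px(559,133),.06,Rt,t),4)])
print('stuck box lid',[np.round(intray(c,*px(u,v),.05,Rt,t),4) for u,v in((531,232),(469,192),(588,210),(583,278),(462,264))])
g=im.astype(int).sum(2)[180:228,190:228];print(g.min(),g.max())
m=(g<np.percentile(g,50)*.8).astype('uint8');n,l,st,ce=cv2.connectedComponentsWithStats(m);print(st.tolist(),ce.round(1).tolist())
E
```

```text
[ 0.58181121  0.0159664   1.47688377 -0.13567373 -0.14656758] [ -4.06  24.92   3.5  -25.62 -10.41  73.96  10.56 -75.21  -3.67  23.25
   4.37 -25.62]
tub lid [array([-0.0312, -0.0859,  0.06  ])]
stuck box lid [array([-0.0193, -0.0001,  0.05  ]), array([ 0.0374, -0.0251,  0.05  ]), array([-0.0664, -0.0269,  0.05  ]), array([-0.0687,  0.0317,  0.05  ]), array([0.036 , 0.0362, 0.05  ])]
101 393
[[0, 0, 38, 48, 1485], [19, 10, 1, 1, 1], [8, 13, 20, 25, 258], [17, 12, 17, 33, 80]] [[18.3, 22.6], [19.0, 10.0], [17.3, 25.5], [26.0, 33.7]]
```

```bash
python3 - <<'E'
from plant import *
from h import *
c=read_camera("top")
px=lambda u,v:np.array([180+(u-1.5)/4,110+(v-1.5)/4])
P=[((150,-43,18),(336,157)),((150,43,18),(319,259)),((150,-129,30),(350,61)),((150,129,30),(306,355))]
L=[(-43,(660,215)),(43,(650,316))]
def f(p):
    Rt,t=tray(*p[:3]);r=[]
    W=lambda q:proj(c,Rt.apply(np.array(q)/1000)+t)
    for q,i in P:r+=list(W(q)-px(*i))
    for (y,i),x in zip(L,p[3:]):r+=list(W((x*1000,y,18))-px(*i))
    return r
s=least_squares(f,[.45,0,1.7,-.13,-.13]);print(s.x,np.round(s.fun,2))
Rt,t=tray(*s.x[:3]);np.save("tray.npy",s.x[:3])
im=c["image"]
print('tub lid',np.round(intray(c,*px(559,133),.06,Rt,t),4))
print('stuck',[np.round(intray(c,*px(u,v),.05,Rt,t),4).tolist() for u,v in((531,232),(469,192),(588,210),(583,278),(462,264))])
g=im.astype(int).sum(2)[180:228,190:228];m=(g<np.percentile(g,50)*.8).astype('uint8');n,l,st,ce=cv2.connectedComponentsWithStats(m)
k=[i for i in range(1,n) if abs(st[i,4]-258)<30][0]
ys,xs=np.where(l==k);r=cv2.minAreaRect(np.c_[xs+190,ys+180].astype('f4'));print(r)
b=np.array([ray(c,u,v,.05)[:2] for u,v in cv2.boxPoints(r)]);print(b.round(4).tolist(),b.mean(0),ray(c,*(ce[k]+[190,180]),.05))
e=np.diff(np.r_[b,b[:1]],axis=0);print([(np.hypot(*q).round(4),np.degrees(np.arctan2(q[1],q[0])).round(1)) for q in e])
print('corners',[ray(c,*px(u,v),.05)[:2].round(4).tolist() for u,v in((58,355),(113,315),(173,410))])
E
```

```text
[ 0.57864949  0.01570522  1.46421492 -0.13861675 -0.14072507] [-0.47  0.3   0.15 -0.18  0.16 -1.24  0.21  0.83 -0.12  0.66  0.07 -0.39]
tub lid [-0.0294 -0.0895  0.06  ]
stuck [[-0.0187, -0.0036, 0.05], [0.0384, -0.0279, 0.05], [-0.0654, -0.0309, 0.05], [-0.0685, 0.0276, 0.05], [0.0361, 0.0333, 0.05]]
((207.2000274658203, 205.4000244140625), (22.36067771911621, 11.62755298614502), 63.43495178222656)
[[0.4782, 0.3839], [0.4971, 0.3487], [0.4279, 0.3106], [0.4092, 0.3456]] [0.45308943 0.34721962] [0.45280709 0.34699312 0.05      ]
[(np.float64(0.04), np.float64(-61.7)), (np.float64(0.0791), np.float64(-151.2)), (np.float64(0.0397), np.float64(118.1)), (np.float64(0.079), np.float64(29.0))]
corners [[0.4767, 0.3938], [0.5127, 0.3479], [0.4305, 0.2918]]
```

```bash
cat >> h.py <<'E'
def tgt(x,y,tip):
    Rt,t=tray(*np.load("tray.npy"));return Rt.apply([x,y,tip+.186])+t,Rt*R.from_euler('x',np.pi)
E
python3 - <<'E'
from plant import *
from h import *
for n,z,w in(("top",.05,(190,180,38,48)),("side",.05,(262,275,60,45))):
    c=read_camera(n);x0,y0,W,H=w;g=c["image"].astype(int).sum(2)[y0:y0+H,x0:x0+W]
    m=(g<np.median(g)*.8).astype('uint8');N,l,st,ce=cv2.connectedComponentsWithStats(m)
    for k in range(1,N):
        if st[k,4]>60:
            ys,xs=np.where(l==k);p=np.array([ray(c,a+x0,b+y0,z)[:2] for a,b in zip(xs,ys)]);e,v=np.linalg.eigh(np.cov(p.T));print(n,st[k],p.mean(0).round(4),np.sqrt(12*e).round(3),np.degrees(np.arctan2(v[1,1],v[0,1])))
s=read_state();p,Rg=tgt(.06,-.087,.12);print(p,move(s,p,Rg))
E
```

```text
top [  8  13  20  25 261] [0.4527 0.3471] [0.04  0.079] -150.49680610028562
top [18 19 16 26 71] [0.4191 0.3132] [0.046 0.087] 166.1802509152099
side [ 13   7  33  16 372] [0.4514 0.3474] [0.037 0.077] -149.43288072278852
side [ 10  22  43  21 627] [0.427  0.3954] [0.043 0.097] -148.72403848246591
[ 0.66289599 -0.01467235  0.38510245] [ 3.185 -2.08   0.098  0.05   0.073 -0.381]
```

Emit:
arm_command(increments=[[0.2,-0.13,0,0,0,0],[0.4,-0.26,0,0,0,0],[0.6,-0.39,0,0,0,0],[0.8,-0.52,0,0,0,0],[1,-0.65,0,0,0,0]], fingers=1, force=20)

```text
t: 0.92
tool_pos: [0.3144, -0.4019, 0.4048]
orientation: [3.115, 0.405, 0.0]
force: [0.5, -0.1, 0.2]
opening: 0.0476
gripper_force: 0.0
```

Emit:
arm_command(increments=[[0.2,-0.13,0,0,0,0],[0.4,-0.26,0,0,0,0],[0.6,-0.39,0,0,0,0],[0.8,-0.52,0,0,0,0],[1,-0.65,0,0,0,0]])

```text
t: 1.55
tool_pos: [0.4746, -0.225, 0.4049]
orientation: [3.115, 0.405, 0.001]
force: [0.8, -0.7, -0.2]
opening: 0.0013
gripper_force: 0.0
```

Emit:
arm_command(increments=[[0.2,-0.13,0,0,0,0],[0.4,-0.26,0,0,0,0],[0.6,-0.39,0,0,0,0],[0.8,-0.52,0,0,0,0],[1,-0.65,0,0,0,0]])

```text
t: 2.17
tool_pos: [0.6347, -0.0481, 0.4047]
orientation: [3.115, 0.405, 0.0]
force: [0.5, -1.6, -0.3]
opening: 0.0006
gripper_force: 0.0
```

```bash
python3 - <<'E'
from plant import *
from h import *
s=read_state();p,Rg=tgt(.06,-.087,.1);print(s["t"],s["opening"],np.round(s["tool_pos"],3),p,move(s,p,Rg))
E
```

```text
2.175 0.0006357771057977021 [ 0.635 -0.048  0.405] [ 0.66344665 -0.00952535  0.36578393] [ 0.188 -0.15   0.195  0.05   0.073 -0.381]
```

Emit:
arm_command(increments=[[0.188,-0.15,0.1,0.05,0.073,-0.381],[0.188,-0.15,0.1,0.05,0.073,-0.381],[0.188,-0.15,0.1,0.05,0.073,-0.381],[0.188,-0.15,0.1,0.05,0.073,-0.381],[0.188,-0.15,0.1,0.05,0.073,-0.381]])

```text
t: 2.8
tool_pos: [0.6624, -0.0107, 0.3846]
orientation: [-2.488, -1.668, -0.231]
force: [-0.0, -0.8, -0.2]
opening: 0.0007
gripper_force: 0.0
```

```bash
cat > m.py <<'E'
import sys
from plant import *
from h import *
a=list(map(float,sys.argv[1:]));s=read_state();p,Rg=tgt(*a[:3])
Rt,t=tray(*np.load("tray.npy"));R0=R.from_rotvec(s["orientation"])
print(round(s["t"],2),"tip in tray",Rt.inv().apply(np.array(s["tool_pos"])+R0.apply([0,0,.186])-t).round(4),"F tray",Rt.inv().apply(s["force"]).round(1),"q",np.round(s["q"],2),"inc",move(s,p,Rg).tolist())
E
python3 m.py .06 -.087 .1
```

```text
2.8 tip in tray [ 0.0529 -0.0916  0.1189] F tray [-0.8 -0.1  0. ] q [-0.15  0.29  1.35  0.21  1.48  0.22] inc [-0.012, 0.005, 0.094, 0.012, 0.017, -0.089]
```

Emit:
arm_command(increments=[[-0.012,0.005,0.094,0.012,0.017,-0.089],[-0.012,0.005,0.094,0.012,0.017,-0.089],[-0.012,0.005,0.094,0.012,0.017,-0.089],[-0.012,0.005,0.094,0.012,0.017,-0.089],[-0.012,0.005,0.094,0.012,0.017,-0.089]])

```text
t: 3.42
tool_pos: [0.6635, -0.0096, 0.3663]
orientation: [-2.203, -1.967, -0.288]
force: [0.5, -0.1, 0.1]
opening: 0.0006
gripper_force: 0.0
```

Emit:
arm_command(increments=[[0,0,0.1,0,0,0],[0,0,0.2,0,0,0],[0,0,0.3,0,0,0],[0,0,0.4,0,0,0],[0,0,0.4,0,0,0]])

```text
t: 4.05
tool_pos: [0.6647, 0.0115, 0.2853]
orientation: [-2.199, -1.966, -0.283]
force: [-0.3, 0.6, 0.1]
opening: 0.0002
gripper_force: 0.0
```

```bash
python3 m.py -.06 -.087 .02; python3 - <<'E'
from plant import *
import cv2,numpy as np
a=read_camera("side")["image"][110:260,200:400,::-1];a=np.clip(a*1.7,0,255).astype('uint8')
cv2.imwrite("pics/c3.png",cv2.resize(a,None,fx=3.5,fy=3.5,interpolation=cv2.INTER_CUBIC))
E
```

```text
4.05 tip in tray [ 0.0593 -0.0851  0.0168] F tray [ 0.5  0.4 -0.1] q [-0.13  0.38  1.43  0.27  1.35 -0.08] inc [-0.597, 0.009, -0.015, -0.001, 0.0, -0.002]
```

View pics/c3.png

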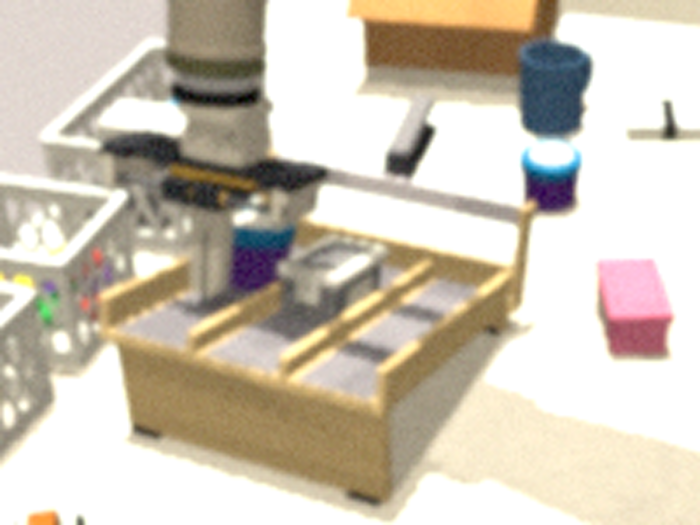

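Emit:
arm_command(increments=[[-0.06,0,-0.005,0,0,0],[-0.12,0,-0.01,0,0,0],[-0.18,0,-0.015,0,0,0],[-0.24,0,-0.015,0,0,0],[-0.3,0,-0.015,0,0,0]])

```text
t: 4.72
tool_pos: [0.659, -0.0485, 0.276]
orientation: [-2.202, -1.968, -0.288]
force: [-0.2, 1.2, 0.7]
opening: 0.0004
gripper_force: 0.7
```

Emit:
arm_command(increments=[[-0.06,0,0,0,0,0],[-0.12,0,0,0,0,0],[-0.18,0,0,0,0,0],[-0.24,0,0,0,0,0],[-0.28,0,0,0,0,0]])

```text
t: 5.35
tool_pos: [0.6529, -0.1022, 0.2612]
orientation: [-2.202, -1.968, -0.287]
force: [-0.0, 0.3, 0.4]
opening: 0.0005
gripper_force: 0.5
```

```bash
python3 m.py -.07 -.087 .02
```

```text
5.35 tip in tray [-0.0573 -0.0863  0.0231] F tray [0.4 0.1 0.3] q [-0.31  0.41  1.44  0.26  1.35 -0.26] inc [-0.064, 0.004, 0.015, 0.0, 0.0, -0.002]
```

Emit:
arm_command(increments=[[-0.01,0,0,0,0,0],[-0.02,0,0,0,0,0],[-0.03,0,0,0,0,0],[-0.04,0,0,0,0,0],[-0.04,0,0,0,0,0]])

```text
t: 5.98
tool_pos: [0.6521, -0.1091, 0.2594]
orientation: [-2.202, -1.968, -0.287]
force: [-0.1, 0.2, -0.4]
opening: 0.0005
gripper_force: 0.0
```

Emit:
arm_command(increments=[[-0.005,0,0,0,0,0],[-0.01,0,0,0,0,0],[-0.015,0,0,0,0,0],[-0.015,0,0,0,0,0],[-0.015,0,0,0,0,0]])

```text
t: 6.6
tool_pos: [0.6518, -0.112, 0.2587]
orientation: [-2.202, -1.968, -0.287]
force: [0.1, 0.2, -0.5]
opening: 0.0004
gripper_force: 0.0
```

```bash
python3 m.py -.07 -.087 .02
```

```text
6.6 tip in tray [-0.0675 -0.0864  0.0233] F tray [ 0.1 -0.  -0.5] q [-0.32  0.42  1.43  0.26  1.35 -0.27] inc [-0.013, 0.003, 0.016, 0.0, 0.0, -0.002]
```

```bash
cat > pics.py <<'E'
import sys
from plant import *
from h import *
n,x0,x1,y0,y1,f,o=sys.argv[1:];x0,x1,y0,y1=map(int,(x0,x1,y0,y1))
a=read_camera(n)["image"][y0:y1,x0:x1,::-1];a=np.clip(a*1.8,0,255).astype('uint8')
cv2.imwrite(o,cv2.resize(a,None,fx=float(f),fy=float(f),interpolation=cv2.INTER_CUBIC))
E
cat > tub.py <<'E'
from plant import *
from h import *
Rt,t=tray(*np.load("tray.npy"))
for n,w in (("top",(300,125,60,45)),("side",(235,140,60,60))):
    c=read_camera(n);x0,y0,W,H=w
    h=cv2.cvtColor(c["image"],cv2.COLOR_RGB2HSV)[y0:y0+H,x0:x0+W];m=cv2.inRange(h,(90,120,50),(112,255,255))
    ys,xs=np.where(m);
    if len(xs)>20:
        (a,b),r=cv2.minEnclosingCircle(np.c_[xs,ys].astype('f4'));print(n,len(xs),xs.min()+x0,xs.max()+x0,ys.min()+y0,ys.max()+y0,r,intray(c,a+x0,b+y0,.06,Rt,t).round(4))
E
python3 tub.py; python3 pics.py side 220 360 130 230 5 pics/c4.png
```

```text
side 33 286 293 169 174 4.301262855529785 [-0.0739 -0.0524  0.06  ]
```

View pics/c4.png

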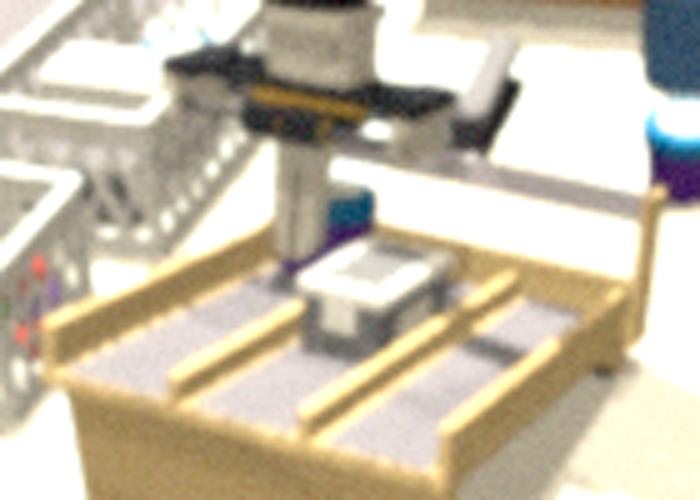

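Emit:
arm_command(increments=[[-0.004,0,0,0,0,0],[-0.008,0,0,0,0,0],[-0.012,0,0,0,0,0],[-0.016,0,0,0,0,0],[-0.02,0,0,0,0,0]])

```text
t: 7.38
tool_pos: [0.6516, -0.1151, 0.258]
orientation: [-2.201, -1.968, -0.289]
force: [0.8, 6.7, 2.9]
opening: 0.0006
gripper_force: 3.7
```

```bash
python3 m.py -.07 -.087 .02
```

```text
7.38 tip in tray [-0.0705 -0.0865  0.0234] F tray [ 7.3 -0.1  1.1] q [-0.33  0.42  1.43  0.26  1.36 -0.28] inc [0.003, 0.003, 0.017, 0.0, -0.0, -0.002]
```

Emit:
arm_command(increments=[[0.05,0,0,0,0,0],[0.1,0,0,0,0,0],[0.15,0,-0.15,0,0,0],[0.25,0,-0.3,0,0,0],[0.4,-0.1,-0.35,0,0,0]])

```text
t: 8.0
tool_pos: [0.6391, -0.0547, 0.3487]
orientation: [-2.205, -1.97, -0.291]
force: [-0.3, 0.1, 0.5]
opening: 0.0003
gripper_force: 0.0
```

Emit:
arm_command(increments=[[0.15,-0.15,0,0,0,0],[0.3,-0.3,0,0,0,0],[0.3,-0.33,0.1,0,0,0],[0.3,-0.33,0.25,0,0,0],[0.3,-0.33,0.36,0,0,0]])

```text
t: 8.62
tool_pos: [0.5807, 0.029, 0.2895]
orientation: [-2.202, -1.968, -0.285]
force: [-0.2, 0.0, -0.8]
opening: 0.0003
gripper_force: 0.0
```

```bash
python3 m.py -.025 0 .02
```

```text
8.62 tip in tray [ 0.0684 -0.0003  0.0187] F tray [-0.2  0.2 -0.8] q [-0.12  0.16  1.69  0.27  1.31 -0.08] inc [-0.469, -0.0, -0.006, -0.0, 0.001, -0.002]
```

Now slide the stuck box: to about tip x = -0.025, then slowly until the force rises (expected at -0.0375).

Emit:
arm_command(increments=[[-0.05,0,0,0,0,0],[-0.1,0,0,0,0,0],[-0.16,0,0,0,0,0],[-0.22,0,0,0,0,0],[-0.28,0,0,0,0,0]])

```text
t: 9.25
tool_pos: [0.5752, -0.0261, 0.2779]
orientation: [-2.203, -1.968, -0.289]
force: [-0.2, 1.3, 1.6]
opening: 0.0006
gripper_force: 0.6
```

Emit:
arm_command(increments=[[-0.06,0,0,0,0,0],[-0.12,0,0,0,0,0],[-0.16,0,0,0,0,0],[-0.2,0,0,0,0,0],[-0.22,0,0,0,0,0]])

```text
t: 9.88
tool_pos: [0.5702, -0.0677, 0.2659]
orientation: [-2.202, -1.968, -0.287]
force: [0.3, 1.3, 1.3]
opening: 0.0004
gripper_force: 0.4
```

Emit:
arm_command(increments=[[-0.005,0,0,0,0,0],[-0.01,0,0,0,0,0],[-0.015,0,0,0,0,0],[-0.02,0,0,0,0,0],[-0.025,0,0,0,0,0]])

```text
t: 10.5
tool_pos: [0.5698, -0.072, 0.2648]
orientation: [-2.202, -1.968, -0.288]
force: [-0.5, 1.0, -0.4]
opening: 0.0003
gripper_force: 0.3
```

```bash
python3 m.py -.0375 0 .02
```

```text
10.5 tip in tray [-0.036  -0.0006  0.0212] F tray [ 0.8  0.6 -0.6] q [-0.3   0.19  1.7   0.26  1.31 -0.26] inc [-0.009, -0.003, 0.006, 0.0, 0.0, -0.002]
```

Emit:
arm_command(increments=[[-0.004,0,0,0,0,0],[-0.008,0,0,0,0,0],[-0.012,0,0,0,0,0],[-0.015,0,0,0,0,0],[-0.018,0,0,0,0,0]])

```text
t: 11.12
tool_pos: [0.5695, -0.0738, 0.2645]
orientation: [-2.198, -1.967, -0.291]
force: [-1.6, 12.7, 5.6]
opening: 0.0005
gripper_force: 6.9
```

```bash
python3 m.py -.0375 0 .02
```

```text
11.12 tip in tray [-0.0371 -0.0003  0.0213] F tray [13.5  2.9  2.2] q [-0.3   0.19  1.7   0.27  1.32 -0.27] inc [0.001, -0.002, 0.006, -0.0, -0.001, -0.001]
```

Emit:
arm_command(increments=[[0.05,0,0,0,0,0],[0.1,0,0,0,0,0],[0.2,0,-0.2,0,0,0],[0.4,0,-0.4,0,0,0],[0.65,0,-0.5,0,0,0]], fingers=-1)

```text
t: 11.75
tool_pos: [0.5811, 0.0239, 0.3971]
orientation: [-2.205, -1.968, -0.291]
force: [0.8, 0.3, 0.2]
opening: 0.046
gripper_force: 0.0
```

```bash
cat > w.py <<'E'
import sys
from plant import *
from h import *
x,y,tip,th=map(float,sys.argv[1:]);s=read_state()
print(s["tool_pos"],s["opening"],move(s,np.array([x,y,tip+.186]),R.from_euler('z',th,degrees=True)*R.from_euler('x',np.pi)).tolist())
E
python3 w.py .452 .347 .13 30
```

```text
[0.5810944  0.02393883 0.39708383] 0.045979802161309126 [1.376, -0.826, 0.784, -0.038, -0.077, 0.295]
```

Emit:
arm_command(increments=[[0.2,-0.12,0.08,-0.008,-0.015,0.059],[0.4,-0.24,0.16,-0.015,-0.03,0.11],[0.6,-0.36,0.24,-0.023,-0.046,0.165],[0.8,-0.48,0.32,-0.03,-0.06,0.22],[1,-0.6,0.4,-0.038,-0.077,0.28]])

```text
t: 12.38
tool_pos: [0.4861, 0.2474, 0.3692]
orientation: [-2.993, -0.936, -0.018]
force: [0.7, -0.1, -0.2]
opening: 0.0918
gripper_force: 0.0
```

```bash
python3 w.py .452 .347 .1 30
```

```text
[0.48614642 0.24737043 0.3691878 ] 0.09175020951704159 [0.138, -0.506, 0.419, -0.001, -0.004, 0.026]
```

Emit:
arm_command(increments=[[0.034,-0.126,0.1,0,-0.002,0.013],[0.069,-0.253,0.2,-0.001,-0.004,0.026],[0.104,-0.38,0.3,-0.001,-0.004,0.026],[0.138,-0.506,0.419,-0.001,-0.004,0.026],[0.138,-0.506,0.419,-0.001,-0.004,0.026]])

```text
t: 13.0
tool_pos: [0.4506, 0.3464, 0.2836]
orientation: [3.031, 0.827, -0.007]
force: [-1.0, -0.8, 0.6]
opening: 0.0927
gripper_force: 0.0
```

```bash
python3 w.py .452 .347 .034 30; python3 pics.py side 200 360 180 330 4 pics/c5.png
```

```text
[0.45055186 0.34636088 0.28357019] 0.09265954374902187 [0.009, 0.001, 0.318, -0.0, 0.001, 0.003]
```

View pics/c5.png

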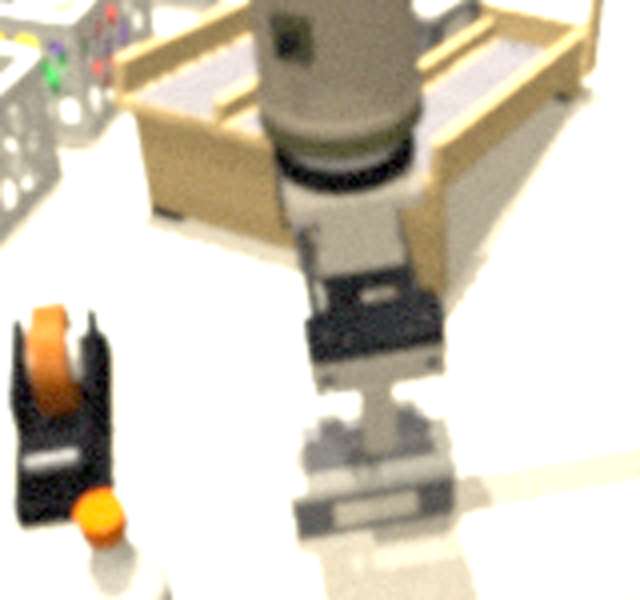

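Emit:
arm_command(increments=[[0.009,0,0.08,0,0.001,0.003],[0.009,0,0.16,0,0.001,0.003],[0.009,0,0.24,0,0.001,0.003],[0.009,0,0.318,0,0.001,0.003],[0.009,0,0.318,0,0.001,0.003]])

```text
t: 13.68
tool_pos: [0.4529, 0.3457, 0.22]
orientation: [-3.035, -0.809, 0.002]
force: [-0.1, -0.4, -0.2]
opening: 0.0926
gripper_force: 0.0
```

Emit:
arm_command(increments=[[0,0,0,0,0,0],[0,0,0,0,0,0],[0,0,0,0,0,0],[0,0,0,0,0,0],[0,0,0,0,0,0]], fingers=1, force=35)

```text
t: 14.3
tool_pos: [0.4538, 0.3465, 0.2227]
orientation: [-3.034, -0.809, -0.005]
force: [-0.2, 0.0, 3.0]
opening: 0.0617
gripper_force: 35.0
```

```bash
python3 w.py .452 .347 .034 30
```

```text
[0.45383721 0.34652394 0.22271746] 0.06170876910040002 [-0.007, -0.007, 0.014, -0.0, -0.001, -0.001]
```

Emit:
arm_command(increments=[[0,0,-0.1,0,0,0],[0,0,-0.3,0,0,0],[0,0,-0.5,0,0,0],[0,0,-0.7,0,0,0],[0,0,-0.8,0,0,0]])

```text
t: 14.92
tool_pos: [0.4536, 0.3462, 0.3858]
orientation: [-3.033, -0.808, -0.01]
force: [0.5, 0.8, -3.2]
opening: 0.0609
gripper_force: 35.0
```

```bash
python3 m.py .085 .086 .1
```

```text
14.93 tip in tray [0.338  0.1585 0.0397] F tray [-0.  -0.4 -3.3] q [0.56 0.06 1.6  0.   1.48 1.61] inc [-0.605, 1.459, 0.062, 0.04, 0.075, -0.298]
```

Emit:
arm_command(increments=[[-0.06,0.14,-0.05,0.008,0.015,-0.056],[-0.12,0.28,-0.1,0.015,0.03,-0.112],[-0.18,0.42,-0.15,0.023,0.044,-0.168],[-0.24,0.56,-0.2,0.03,0.058,-0.224],[-0.3,0.7,-0.2,0.04,0.075,-0.28]])

```text
t: 15.55
tool_pos: [0.4708, 0.1937, 0.4225]
orientation: [-2.245, -1.915, -0.288]
force: [0.5, -0.1, -3.8]
opening: 0.062
gripper_force: 35.0
```

```bash
python3 m.py .085 .086 .085
```

```text
15.55 tip in tray [0.2502 0.1253 0.1078] F tray [-1.  -0.5 -3.6] q [ 0.2  -0.19  1.78  0.25  1.47  0.34] inc [-0.814, 0.243, 0.114, 0.002, -0.0, -0.016]
```

Emit:
arm_command(increments=[[-0.2,0.06,0.03,0.002,0,-0.016],[-0.4,0.12,0.06,0.002,0,-0.016],[-0.6,0.18,0.08,0.002,0,-0.016],[-0.8,0.243,0.114,0.002,0,-0.016],[-0.814,0.243,0.114,0.002,0,-0.016]])

```text
t: 16.18
tool_pos: [0.493, 0.0353, 0.3551]
orientation: [-2.205, -1.96, -0.28]
force: [0.5, -0.0, -3.2]
opening: 0.0615
gripper_force: 35.0
```

```bash
python3 m.py .085 .086 .045; python3 pics.py side 220 400 110 260 4 pics/c6.png
```

```text
16.18 tip in tray [0.0825 0.0882 0.0828] F tray [-0.8 -0.5 -3.1] q [-0.13 -0.14  1.86  0.26  1.44 -0.05] inc [0.011, 0.007, 0.189, -0.002, 0.001, -0.004]
```

View pics/c6.png

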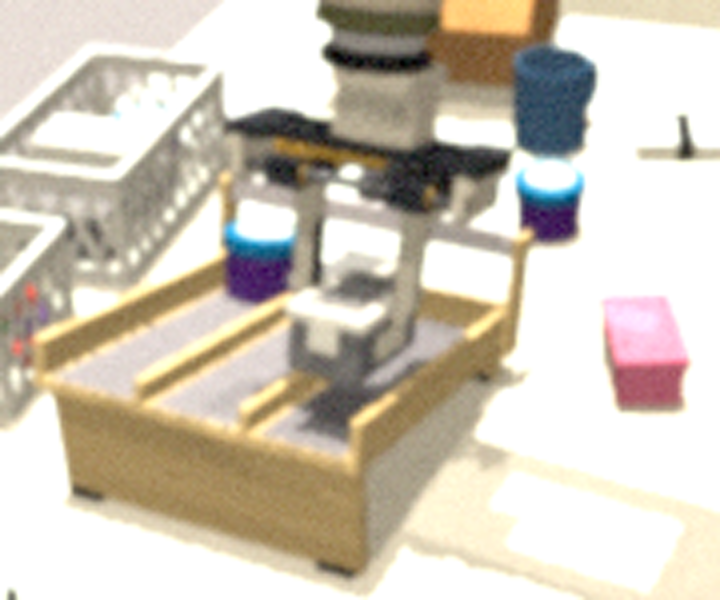

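Emit:
arm_command(increments=[[0.011,0.01,0.05,-0.002,0.001,-0.004],[0.011,0.01,0.1,-0.002,0.001,-0.004],[0.011,0.01,0.15,-0.002,0.001,-0.004],[0.011,0.01,0.19,-0.002,0.001,-0.004],[0.011,0.01,0.19,-0.002,0.001,-0.004]])

```text
t: 16.85
tool_pos: [0.4964, 0.0495, 0.3203]
orientation: [-2.191, -1.979, -0.295]
force: [-0.2, -1.1, -2.3]
opening: 0.0619
gripper_force: 35.0
```

Emit:
arm_command(increments=[[0,0,0.01,0,0,0],[0,0,0.02,0,0,0],[0,0,0.03,0,0,0],[0,0,0.035,0,0,0],[0,0,0.035,0,0,0]])

```text
t: 17.48
tool_pos: [0.497, 0.0509, 0.3144]
orientation: [-2.193, -1.98, -0.297]
force: [-0.4, 0.1, -3.7]
opening: 0.0619
gripper_force: 35.0
```

```bash
python3 m.py .085 .086 .036
```

```text
17.48 tip in tray [0.088  0.0842 0.0394] F tray [-0.9  0.4 -3.6] q [-0.1  -0.1   1.9   0.27  1.34 -0.06] inc [-0.013, -0.005, 0.017, 0.001, -0.001, 0.002]
```

Emit:
arm_command(increments=[[0,0,0.004,0,0,0],[0,0,0.008,0,0,0],[0,0,0.012,0,0,0],[0,0,0.016,0,0,0],[0,0,0.016,0,0,0]])

```text
t: 18.1
tool_pos: [0.4971, 0.0516, 0.3119]
orientation: [-2.193, -1.98, -0.297]
force: [-3.2, -2.4, 4.4]
opening: 0.0617
gripper_force: 35.0
```

```bash
python3 m.py .085 .086 .036
```

```text
18.1 tip in tray [0.0881 0.084  0.0369] F tray [-1.5  2.9  4.9] q [-0.1  -0.1   1.9   0.27  1.34 -0.06] inc [-0.013, -0.006, 0.004, 0.001, -0.001, 0.002]
```

Emit:
arm_command(increments=[[0,0,-0.005,0,0,0],[0,0,-0.005,0,0,0],[0,0,-0.005,0,0,0],[0,0,-0.005,0,0,0],[0,0,-0.005,0,0,0]], fingers=-1)

```text
t: 18.73
tool_pos: [0.4971, 0.0515, 0.3123]
orientation: [-2.193, -1.98, -0.297]
force: [-0.0, -0.1, 0.4]
opening: 0.0931
gripper_force: 0.0
```

Emit:
arm_command(increments=[[0,0,-0.1,0,0,0],[0,0,-0.25,0,0,0],[0.15,-0.01,-0.3,0,0,0],[0.35,-0.01,-0.3,0,0,0],[0.5,-0.01,-0.3,0,0,0]])

```text
t: 19.35
tool_pos: [0.503, 0.1333, 0.3972]
orientation: [-2.193, -1.98, -0.298]
force: [-0.2, 0.3, -1.5]
opening: 0.0933
gripper_force: 0.0
```

Emit:
arm_command(increments=[[0,0,0,0,0,0],[0,0,0,0,0,0],[0,0,0,0,0,0],[0,0,0,0,0,0],[0,0,0,0,0,0]], fingers=1, force=20)

```text
t: 19.98
tool_pos: [0.5029, 0.1317, 0.3962]
orientation: [-2.194, -1.979, -0.297]
force: [-0.3, -0.1, 0.2]
opening: 0.0479
gripper_force: 0.0
```

```bash
python3 m.py .185 .086 .02; python3 pics.py top 240 380 105 225 5 pics/c7.png
```

```text
19.98 tip in tray [0.1874 0.0868 0.0975] F tray [-0.1  0.3  0.2] q [ 0.06 -0.13  1.77  0.26  1.45  0.14] inc [-0.011, 0.006, 0.387, 0.001, -0.001, 0.001]
```

View pics/c7.png

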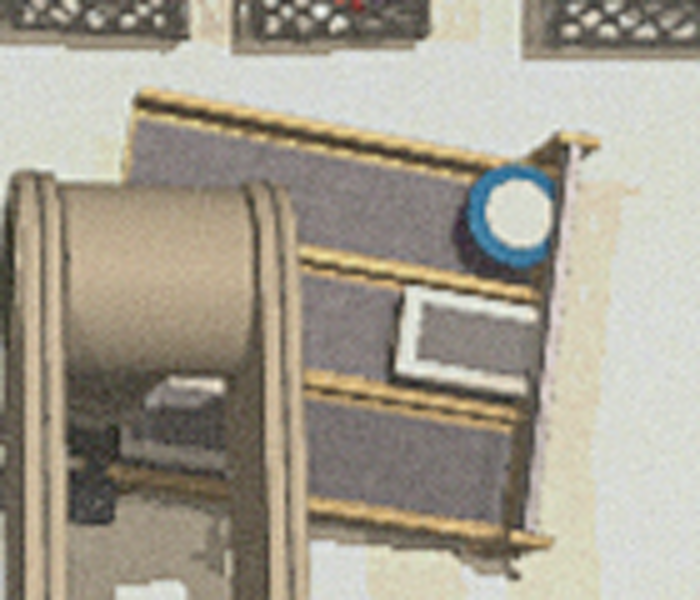

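Emit:
arm_command(increments=[[0,0,0.1,0,0,0],[0,0,0.2,0,0,0],[0,0,0.3,0,0,0],[0,0,0.385,0,0,0],[0,0,0.385,0,0,0]])

```text
t: 20.65
tool_pos: [0.5048, 0.1522, 0.3205]
orientation: [-2.192, -1.979, -0.293]
force: [-0.1, 0.1, 1.0]
opening: 0.0004
gripper_force: 0.0
```

```bash
python3 m.py -.025 .086 .02
```

```text
20.65 tip in tray [0.1876 0.0876 0.019 ] F tray [0.4 0.1 1. ] q [ 0.1  -0.05  1.84  0.27  1.3   0.14] inc [-1.062, 0.005, -0.007, 0.001, -0.001, 0.001]
```

Emit:
arm_command(increments=[[-0.06,0.001,-0.005,0,0,0],[-0.12,0.002,-0.005,0,0,0],[-0.18,0.003,-0.005,0,0,0],[-0.24,0.005,-0.005,0,0,0],[-0.3,0.005,-0.005,0,0,0]])

```text
t: 21.28
tool_pos: [0.5005, 0.0932, 0.3075]
orientation: [-2.193, -1.979, -0.298]
force: [0.0, 1.0, 0.6]
opening: 0.0004
gripper_force: 0.8
```

Emit:
arm_command(increments=[[-0.06,0,0,0,0,0],[-0.12,0,0,0,0,0],[-0.18,0,0,0,0,0],[-0.24,0,0,0,0,0],[-0.3,0,0,0,0,0]])

```text
t: 21.9
tool_pos: [0.4945, 0.0357, 0.2914]
orientation: [-2.193, -1.98, -0.297]
force: [0.0, 1.1, 1.4]
opening: 0.0006
gripper_force: 0.8
```

Emit:
arm_command(increments=[[-0.06,0,0,0,0,0],[-0.12,0,0,0,0,0],[-0.18,0,0,0,0,0],[-0.24,0,0,0,0,0],[-0.3,0,0,0,0,0]])

```text
t: 22.52
tool_pos: [0.4887, -0.0219, 0.2758]
orientation: [-2.193, -1.98, -0.297]
force: [-0.5, 1.0, 1.9]
opening: 0.0004
gripper_force: 0.8
```

```bash
python3 m.py -.0375 .086 .02
```

```text
22.52 tip in tray [0.0073 0.0846 0.0211] F tray [1.4 0.6 1.6] q [-0.25 -0.06  1.94  0.27  1.31 -0.23] inc [-0.222, -0.004, 0.005, 0.001, -0.001, 0.002]
```

Emit:
arm_command(increments=[[-0.05,0,0,0,0,0],[-0.1,0,0,0,0,0],[-0.14,0,0,0,0,0],[-0.17,0,0,0,0,0],[-0.19,0,0,0,0,0]])

```text
t: 23.15
tool_pos: [0.485, -0.0579, 0.2659]
orientation: [-2.193, -1.979, -0.297]
force: [0.4, 1.3, 0.8]
opening: 0.0002
gripper_force: 0.6
```

Emit:
arm_command(increments=[[-0.005,0,0,0,0,0],[-0.01,0,0,0,0,0],[-0.015,0,0,0,0,0],[-0.02,0,0,0,0,0],[-0.025,0,0,0,0,0]])

```text
t: 23.78
tool_pos: [0.4845, -0.0624, 0.2647]
orientation: [-2.193, -1.98, -0.297]
force: [-0.6, 0.8, -0.2]
opening: 0.0001
gripper_force: 0.4
```

Emit:
arm_command(increments=[[-0.003,0,0,0,0,0],[-0.006,0,0,0,0,0],[-0.009,0,0,0,0,0],[-0.012,0,0,0,0,0],[-0.015,0,0,0,0,0]])

```text
t: 24.4
tool_pos: [0.4846, -0.0647, 0.2645]
orientation: [-2.192, -1.979, -0.3]
force: [2.1, 8.8, 3.3]
opening: 0.0003
gripper_force: 4.5
```

```bash
python3 m.py -.0375 .086 .02
```

```text
24.4 tip in tray [-0.0368  0.084   0.0212] F tray [ 9.5 -1.1  0.8] q [-0.34 -0.04  1.94  0.27  1.31 -0.32] inc [0.0, -0.005, 0.006, 0.002, -0.001, 0.002]
```

Against the stop. Retreat and take a last look.

Emit:
arm_command(increments=[[0.05,0,0,0,0,0],[0.12,0,0,0,0,0],[0.2,0,-0.2,0,0,0],[0.4,0,-0.45,0,0,0],[0.7,0,-0.6,0,0,0]])

```text
t: 25.02
tool_pos: [0.4937, 0.0342, 0.4152]
orientation: [-2.196, -1.979, -0.299]
force: [1.2, -0.0, -0.7]
opening: 0.0003
gripper_force: 0.0
```

Emit:
arm_command(increments=[[0.2,0,0,0,0,0],[0.4,0,0,0,0,0],[0.6,0,0,0,0,0],[0.6,0,0,0,0,0],[0.6,0,0,0,0,0]])

```text
t: 25.65
tool_pos: [0.5051, 0.149, 0.4434]
orientation: [-2.192, -1.981, -0.296]
force: [-0.6, 0.2, 0.4]
opening: 0.0006
gripper_force: 0.0
```

```bash
python3 pics.py top 180 440 100 230 3 pics/c8.png
```

```text
(no output)
```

View pics/c8.png

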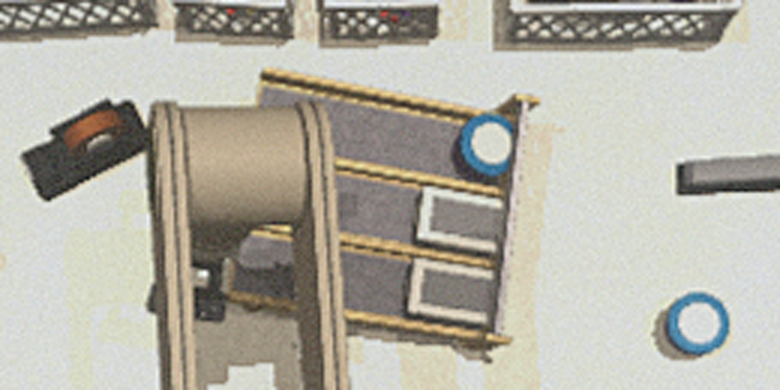

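The picture shows the tub at crop pixel (487,145) and the two boxes at (460,218) and (450,287). All three are square in their lanes at the low end, under the rail.

```bash
python3 -c "
from plant import *
print(close_job())"
```

```text
the job is handed in; nothing more can be done
None
```

I handed the job in at about 26 s: the dough tub and both kit boxes were pushed until the wrist force rose at the stop board, and the last picture shows all three square at the low end; the verdict was not returned.

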